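# Load the plate viewer and hold its lamp key

## Robot

A 7-joint arm with a two-finger parallel gripper is mounted at the origin on the work surface. World frame = base frame: x ahead of the robot, y to its left, z up, the work surface at z = 0. Lengths are in m, angles in rad, forces in N, time in s.
With the tool pointing down it reaches from about 0.4 to 0.85 m from the base axis. Payload 4.5 kg.
Tool frame: the origin (TCP) lies midway between the tips of the shut fingers; the grasp point (between the pads) lies 19 mm behind it (bot.grasp_offset is the distance from the TCP to the grasp point, in m); z points along the fingers, y is the line along which they close (so a half turn about z gives the same grasp; the last joint's range is limited). The gripper opens to 85 mm and grips with 20 to 120 N. Pads are 22 mm wide; open, the fingers measure 114 mm over their backs; the gripper's body (76 mm by 85 mm) begins 54 mm behind the grasp point. The pads swing forward as they close: fully open they stand 13 mm farther back than shut.
Start: joints at [0.034, 0.689, -0.195, 1.565, 0.157, 0.902, -0.215], TCP at [0.625, 0, 0.231] pointing down, gripper open.
Joint ranges: [-3.01, 3.01], [-0.46, 2.08], [-1.47, 1.51], [0.13, 2.56], [-1, 4.14], [0.04, 2.09], [-2.66, 2.66]. Speed limits (rad/s): [2.57, 2.57, 3.14, 3.14, 3.14, 3.14, 3.14].

## Interface

Orientations are given as a 3x3 rotation matrix whose columns are the frame's x, y, z axes.
In Python, from cell import status, viewer, bot gives the robot as it stands. The module is installed in compiled form; this text tells all that it offers.
- The arm moves only by the tool apply_moves, never from a script. Its argument "moves" is a list of rows, each a list of 3 entries, a list of its own where there are three numbers: the shift along the tool's x, y, z scaled (see below), then the turn about the tool's z scaled (see below), then the opening, from 0 (shut) to 1 (fully open). In form: [[[x, y, z], spin, grip], ...]. A call has 1 to 12 rows; each row is the pose to reach, as a shift and turn from the pose commanded when the call began, along the tool's axes at that moment; what a row does not reach only later rows make up. The controller multiplies each number of a shift by 250 mm and each number of a turn by 60 degrees. A row lasts 1/10 s, in which the tool goes at most 50 mm and 8.59 degrees, less where a joint would pass 70% of its speed; a pose out of reach is approached as far as the arm can. A call with a number of a shift or a turn outside -1 to 1 is refused whole. A call with a gripper value outside its range is refused whole. The fingers move at their own pace and stop on an object; the grip force is fixed at half the most. Time passes only in rows, so rows that repeat a pose let the fingers close. It gives the time, the measured TCP pose, the force, the opening and the grip force at its end, in the units of the state.
- status.get_state(): the state, without advancing time (a new reading comes with each control period).
- viewer.get_image(name): name is "scene" or "side" or "wrist"; returns a dict with "color" (384x512x3 uint8, red, green, blue), "K" (3x3 intrinsics, pixels), "pose" (4x4, takes a point from camera to world coordinates); the wrist camera has in their place "tool_from_camera" (4x4, takes a point from camera to tool coordinates, whose origin is the TCP and whose axes are the flange's). Camera axes: x right, y up, looking along -z (the intrinsics and any distortion apply to the point x, -y, -z); pixel columns grow to the right and rows downward; lengths in m; the calibration is good to about 2 mm. A picture is of the moment at which its call begins: read the wrist's pose just before it. There is no depth.
- bot.finish_job(): hands the job in; it is judged then, once.
The state is a dict: "time": time; "qpos": joint angles; "joint_vel": joint speeds; "tau": joint torques, N m; "tool_pos": TCP position; "ee_rot": TCP orientation; "wrist_force": force on the tool from outside, world axes, zero at the start; "moment": the same for the moment, N m; "width": opening from 0.0 (shut) to 1.0 (fully open); "grasp_force": force on a finger pad.
Only numpy, scipy, OpenCV 4.12 (cv2) and the standard library are available. Lean on these libraries where they do the work, as an engineer would, in place of code of your own. Each camera call takes 0.05 s, during which the arm holds its last target. There are 200 camera calls.

## Task

Take the large glass-plate carrier (the tall one with the long grip bar) out of the rack, slide it upright fully home into the slot of the viewer and let go of it. Only then press the viewer's big round spring-loaded lamp key with the gripper fingers until its top is flush with the rim of the collar round it, never near the bottom of its travel, and finish while still holding it there. Leave the two small carriers in the rack and do not disturb the other things on the table.

Things in the scene. Friction and masses are not known exactly. Their poses are not given: they have to be found in the camera images.
- carrier: Large plate carrier, upright in one of the rack's slots (sizes in mm): glazed aluminium frame 8 thick (own x) x 76 wide (own y) x 86 tall; centred on its top edge a black grip bar 12 thick (x) x 50 long (y) x 24 tall; 110 tall in all, about 160 g. Origin: centre of its underside, z up; middle of the grip bar 98 above it. Front and back are alike: either way round fits.
- small_carrier1: Small plate carrier, a bystander that stays in the rack: frame 8 x 50 x 60 tall with a thin round stub grip 12 in diameter, 14 tall, on top (74 tall in all). Origin: centre of its underside.
- small_carrier2: A second small carrier just like the first; stays in the rack.
- rack: Grey fixed block 190 (x) x 100 (y) x 35 tall; in its top three slots 11 wide (x) x 79 long (y) x 25 deep at x = -60, 0, +60; a carrier's underside stands 10 above the table. Origin: centre of its underside. Which slot holds which carrier varies, and so does the side of the table the rack stands on.
- viewer: Plate viewer, a grey box 150 (x) x 260 (y) x 100 tall, fixed, a white screen on its +x face. Origin: centre of its underside. In its top, at y = -55, is the plate slot; at y = +75 the lamp key in its collar, centre to centre 130 from the slot.
- slot_mouth (a point): Centre of the slot's mouth, level with the viewer's top, 100 above the table. The slot is 11 wide (viewer's x) x 79 long (viewer's y) x 60 deep, straight down, edges chamfered 3: 1.5 to spare on each side of the carrier. Fully home, its underside is 60 below the mouth and 50 of it stands out. Axes as the viewer's.
- key_pad: The lamp key: a black upright round plunger 40 in diameter, pressed straight down. Origin: the centre of its top face; at rest 134 above the table, 12 above the collar's rim.
- collar_rim (a point): Centre of the rim of the fixed aluminium collar round the lamp key (58 outside, 46 inside diameter), 122 above the table, 22 above the viewer's top. The key's top is to be held at this level.
- lamp_key (a joint): How far the lamp key is pressed down, in m: 0 at rest (12 mm proud of the collar), 0.012 flush with the collar's rim, 0.024 at the bottom stop. A spring drives it back up: about 3 N to start moving it, about 9 N when flush, 15 N at the bottom.
- jar: Lidded glass jar, 48 in diameter, 75 tall, standing between rack and viewer. Bystander. Origin: centre of its underside.
- loupe: Black magnifier, 42 in diameter, 40 tall. Bystander. Origin: centre of its underside.
- beaker: Open glass beaker, 72 in diameter, 95 tall, behind. Bystander. Origin: centre of its underside.
- brush_pot: Clear open box 70 x 90 x 85 tall with brushes standing up to 200 above the table, at the back. Bystander. Origin: centre of its underside.
- brush: Brush 180 long, lying on the table behind. Bystander.

How it is judged:
On the way, in this order (a step that is already met when the one before it is completed fails the run):
1. the large carrier stands fully home in the viewer's slot, let go (horizontal distance between carrier and slot_mouth below 0.004 m and z of carrier in the frame of slot_mouth below -0.055 m and angle between carrier's own z axis and vertical below 0.06 rad and angle between the x axis of carrier and the x axis of viewer, either way round below 0.08 rad and contact force between the fingers and carrier below 0.1 N), for 0.2 s.
2. the lamp key is held about flush with its collar (value of joint lamp_key between 0.008 and 0.016 m and contact force between the fingers and key_pad above 3 N), for 0.3 s.
At the end, for the whole second after the job is handed in: The large carrier stands in the viewer's slot within 5 mm of fully home, upright, untouched by the fingers and at rest, and the gripper fingers still hold the lamp key pressed (over 3 N) with its top within 4 mm of flush with the collar's rim (travel 8 to 16 mm) (all of step 1 and all of step 2 and linear speed of carrier below 0.02 m/s); the arm keeps its last pose, push and grip.
It fails at once if lamp key pressed (over 6 mm) while the large carrier is not home in the slot (value of joint lamp_key above 0.006 m and not (horizontal distance between carrier and slot_mouth below 0.004 m and z of carrier in the frame of slot_mouth below -0.055 m and angle between carrier's own z axis and vertical below 0.06 rad and angle between the x axis of carrier and the x axis of viewer, either way round below 0.08 rad)).
It fails at once if lamp key pressed nearly to the bottom (over 21 mm) (value of joint lamp_key above 0.021 m).
It fails at once if a small carrier is shifted by more than 25 mm or tipped over (distance of any of small_carrier1, small_carrier2 from where it was at the start of the episode above 0.025 m or angle between any of small_carrier1, small_carrier2's own z axis and vertical above 0.35 rad).
It fails at once if the jar, loupe, beaker, brush pot or brush is shifted by more than 25 mm or tipped over (distance of any of jar, loupe, beaker, brush_pot, brush from where it was at the start of the episode above 0.025 m or angle between any of jar, loupe, beaker, brush_pot's own z axis and vertical above 0.35 rad).
It also fails if it takes over 54 s, if anything falls off the work surface, if the arm or the gripper's body presses on something with over 40 N, if the wrist force passes 120 N, or if a joint passes its speed limit or range.

## Working session

There is one attempt and no reset: what is moved stays moved. The work goes in short steps, Python scripts to look and compute and a tool call to move; the robot and the scene stay as the last step left them, time stands still between calls to the robot, and variables do not carry over. Pictures are saved under pics/ and viewed, at most 10 in all, crops included, and the job is handed in when it is done.

Besides the shell and the picture viewer there is one more tool, called after "Call:" as name(argument=value, ...), one argument or row to a line, values as JSON. apply_moves: Moves the arm, as the interface text tells. Its arguments: {"type":"object","properties":{"moves":{"type":"array"}},"required":["moves"]}

```bash
mkdir -p pics; python3 - <<'E'
from cell import status, viewer, bot
import cv2,numpy as np,pickle
s=status.get_state(); print({k:np.round(v,3).tolist() for k,v in s.items()}, bot.grasp_offset)
d={}
for n in("scene","side","wrist"):
    im=viewer.get_image(n); d[n]=im; cv2.imwrite(f"pics/{n}0.png",im["color"][:,:,::-1]); print(n,[ (k,np.round(v,3).tolist()) for k,v in im.items() if k!="color"])
d['s']=s; pickle.dump(d,open("d0.pkl","wb"))
a=cv2.resize(d["scene"]["color"],(800,600),interpolation=cv2.INTER_CUBIC);cv2.imwrite("pics/a.png",a[:,:,::-1])
a=cv2.resize(d["side"]["color"],(800,600),interpolation=cv2.INTER_CUBIC);cv2.imwrite("pics/b.png",a[:,:,::-1])
E
```

```text
{'time': 0.0, 'qpos': [0.034, 0.69, -0.194, 1.566, 0.157, 0.902, -0.215], 'joint_vel': [0.0, 0.001, 0.0, 0.001, 0.0, -0.001, 0.001], 'tau': [0.001, -53.963, -1.267, -15.855, 0.009, 0.009, 0.0], 'tool_pos': [0.624, -0.0, 0.23], 'ee_rot': [[-0.0, 1.0, -0.002], [1.0, 0.0, -0.0], [-0.0, -0.002, -1.0]], 'wrist_force': [-0.111, -0.344, -0.191], 'moment': [0.004, -0.041, -0.013], 'grasp_force': 0.0, 'width': 0.998} 0.0187
scene [('K', [[382.498, 0.0, 260.721], [0.0, 382.498, 186.461], [0.0, 0.0, 1.0]]), ('pose', [[-0.806, -0.406, 0.431, 0.954], [0.592, -0.545, 0.594, 0.507], [-0.006, 0.733, 0.68, 0.7], [0.0, 0.0, 0.0, 1.0]])]
side [('K', [[370.286, 0.0, 257.106], [0.0, 370.286, 190.712], [0.0, 0.0, 1.0]]), ('pose', [[0.991, 0.054, -0.12, 0.471], [-0.131, 0.514, -0.848, -0.797], [0.016, 0.856, 0.517, 0.585], [0.0, 0.0, 0.0, 1.0]])]
wrist [('K', [[300.937, 0.0, 255.019], [0.0, 300.937, 184.462], [0.0, 0.0, 1.0]]), ('tool_from_camera', [[-0.0, 0.961, 0.275, 0.07], [1.0, 0.0, 0.0, -0.001], [0.0, 0.275, -0.961, -0.142], [0.0, 0.0, 0.0, 1.0]])]
```

View pics/a.png

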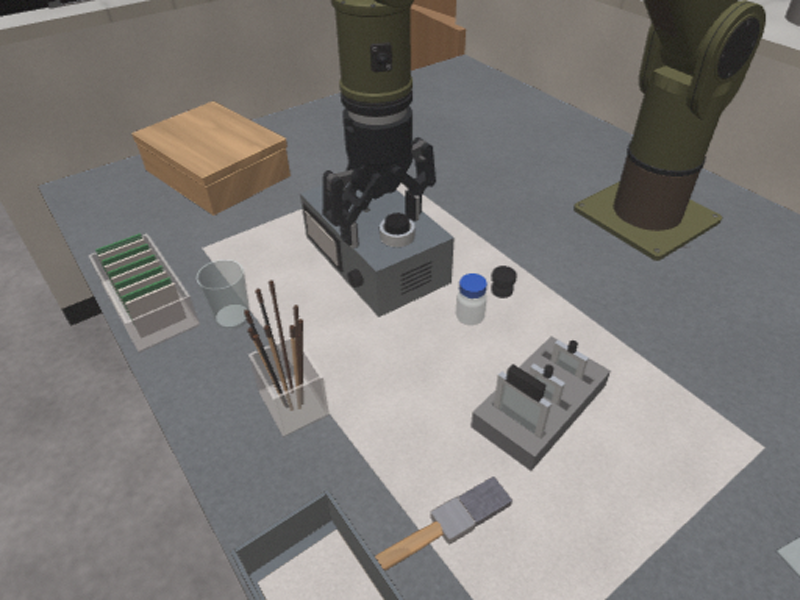

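View pics/b.png

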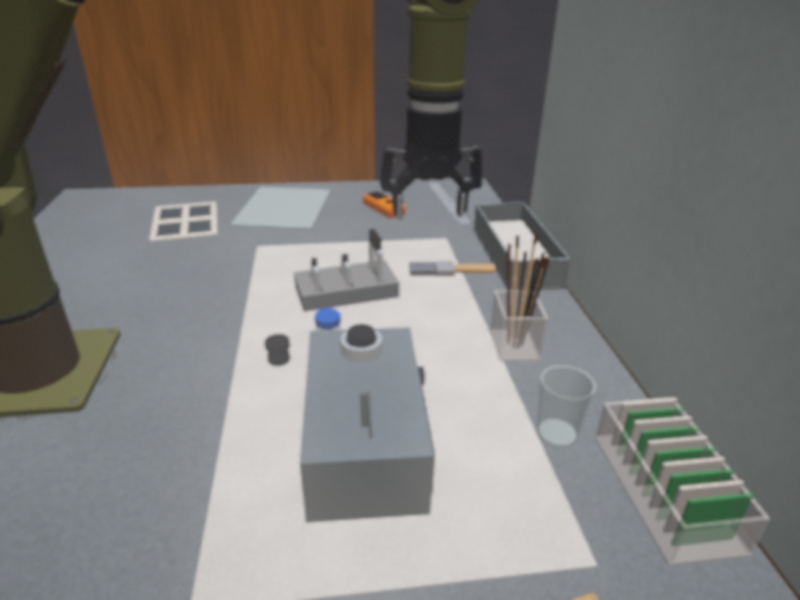

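The scene view shows the large carrier in the rack slot nearest the camera (bar at about 525,380 of 800x600), with the viewer past the jar. In the side view the viewer's slot is at about (367,412) and the key at about (361,338). Next I'll cast rays for a rough position of each.

```bash
cat > h.py <<'E'
import numpy as np,cv2
def campose(im,s=None):
    if "pose" in im: return np.array(im["pose"])
    T=np.eye(4);T[:3,:3]=s["ee_rot"];T[:3,3]=s["tool_pos"]; return T@np.array(im["tool_from_camera"])
def cast(im,uv,z,s=None):
    P=campose(im,s);uv=np.atleast_2d(np.array(uv,float));K=np.array(im["K"])
    d=np.c_[(uv[:,0]-K[0,2])/K[0,0],-(uv[:,1]-K[1,2])/K[1,1],-np.ones(len(uv))]@P[:3,:3].T
    return P[:3,3]+d*((z-P[2,3])/d[:,2])[:,None]
E
python3 - <<'E'
import pickle,numpy as np;from h import *
d=pickle.load(open("d0.pkl","rb"));f=.64
p=lambda n,u,v,z:print(n,u,v,np.round(cast(d[n],[(u*f,v*f)],z)[0],3))
p("scene",525,377,.12); p("side",375,240,.11)
p("side",367,412,.1); p("side",361,334,.134); p("scene",397,222,.134)
for u,v in((473,412),(530,455),(608,372)):p("scene",u,v,.035)
for u,v in((308,332),(411,330),(304,459),(430,456)):p("side",u,v,.1)
p("scene",472,287,.075)
p("side",327,316,.075)
E
```

```text
scene 525 377 [0.563 0.212 0.12 ]
side 375 240 [0.559 0.2   0.11 ]
side 367 412 [ 0.507 -0.264  0.1  ]
side 361 334 [ 0.508 -0.145  0.134]
scene 397 222 [ 0.513 -0.128  0.134]
scene 473 412 [0.604 0.171 0.035]
scene 530 455 [0.589 0.263 0.035]
scene 608 372 [0.404 0.233 0.035]
side 308 332 [ 0.434 -0.082  0.1  ]
side 411 330 [ 0.586 -0.094  0.1  ]
side 304 459 [ 0.431 -0.332  0.1  ]
side 430 456 [ 0.571 -0.343  0.1  ]
scene 472 287 [0.473 0.013 0.075]
side 327 316 [ 0.462 -0.003  0.075]
```

Call:
apply_moves(
  moves=[
    [[-0.8, -0.46, 0], 0, 1],
    [[-0.8, -0.46, 0], 0, 1],
    [[-0.8, -0.46, 0], 0, 1],
    [[-0.8, -0.46, 0], 0, 1],
    [[-0.8, -0.46, 0], 0, 1],
    [[-0.8, -0.46, 0], 0, 1],
    [[-0.8, -0.46, 0], 0, 1],
    [[-0.8, -0.46, 0], 0, 1],
    [[-0.8, -0.46, 0], 0, 1],
  ],
)

```text
time: 1.05
tool_pos: [0.511, -0.1982, 0.2313]
ee_rot: [[-0.003, 1.0, 0.001], [1.0, 0.003, 0.001], [0.001, 0.001, -1.0]]
wrist_force: [-1.1, 0.4, 0.1]
width: 1.0
grasp_force: 0.0
```

```bash
cat > snap.py <<'E'
import sys,pickle,cv2,numpy as np
from cell import status,viewer
tag=sys.argv[1]; s=status.get_state(); im=viewer.get_image("wrist"); pickle.dump((s,im),open(tag+".pkl","wb"))
cv2.imwrite(f"pics/{tag}.png",cv2.resize(im["color"],(800,600),interpolation=cv2.INTER_CUBIC)[:,:,::-1])
print(s["time"],s["tool_pos"],np.round(s["ee_rot"],4).tolist(),s["wrist_force"],s["width"])
E
python3 snap.py w1
```

```text
1.05 [ 0.51096182 -0.19819129  0.23126423] [[-0.003, 1.0, 0.0006], [1.0, 0.003, 0.0009], [0.0009, 0.0006, -1.0]] [-1.07162386  0.36802289  0.10053104] 0.9998015871240798
```

View pics/w1.png

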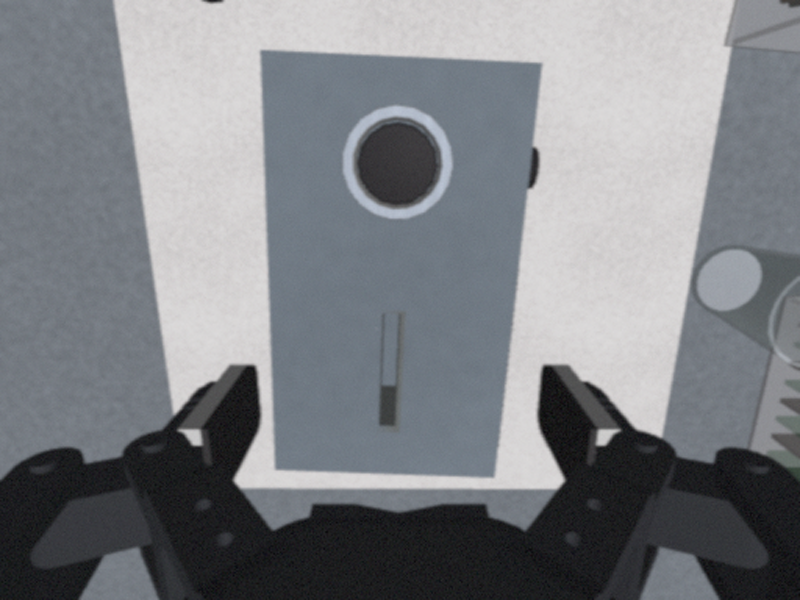

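The wrist view shows the viewer's top squarely: key collar centred at about (398,163) and slot from (391,312) to (388,430).

```bash
cat > v.py <<'E'
import pickle,numpy as np,cv2;from h import *
s,im=pickle.load(open("w1.pkl","rb"));c=im["color"].astype(int)
g=c.sum(2)/3; f=.64
# collar outer: bright bluish pixels in ROI
roi=np.zeros(g.shape,bool);roi[60:150,205:305]=1
m=(roi&(g>150)).astype(np.uint8)
cs,_=cv2.findContours(m,cv2.RETR_EXTERNAL,cv2.CHAIN_APPROX_NONE);k=max(cs,key=cv2.contourArea)
e=cv2.fitEllipse(k);print(e,"collar",cast(im,[e[0]],.122,s))
m=(roi&(g<75)).astype(np.uint8);cs,_=cv2.findContours(m,cv2.RETR_EXTERNAL,cv2.CHAIN_APPROX_NONE);k=max(cs,key=cv2.contourArea)
e=cv2.fitEllipse(k);print(e,"key",cast(im,[e[0]],.134,s))
# row profiles around slot
for r in range(205,272,8):print(r,g[r,236:266].astype(int))
for col in(247,252):print(col,g[194:206,col].astype(int),g[266:282,col].astype(int))
# box top side edges: strongest gradient
gx=np.abs(cv2.Sobel(g.astype(np.float32),cv2.CV_32F,1,0,ksize=3))
L=[];R=[]
for r in list(range(50,225,5)):
    L.append((160+np.argmax(gx[r,160:185]),r)); 
    R.append((315+np.argmax(gx[r,315:350]),r))
for n,E in(("L",L),("R",R)):
    P=cast(im,E,.1,s); vx,vy,x0,y0=cv2.fitLine(P[:,:2].astype(np.float32),cv2.DIST_HUBER,0,.01,.01).ravel()
    print(n,"yaw",np.degrees(np.arctan(-vx/vy)),"at slot y -.263: x",x0+vx/vy*(-.263-y0))
E
python3 v.py
```

```text
((254.01296997070312, 103.35723876953125), (69.40070343017578, 71.66210174560547), 0.2535945177078247) collar [[ 0.50933782 -0.13157111  0.122     ]]
((253.9215850830078, 104.52963256835938), (49.58087921142578, 51.41704177856445), 174.9371337890625) key [[ 0.5093031 -0.1322665  0.134    ]]
205 [121 121 120 119 121 119 122 116 104  99 113 117 118 115 118 121 121 117
 112  99  95 108 111 117 118 118 120 120 119 117]
213 [120 121 121 121 119 119 118 116 105 103 114 121 120 121 119 120 119 117
 102  92  98 108 112 117 119 122 119 122 118 120]
221 [119 120 119 120 119 120 117 111  99 105 115 119 120 121 122 123 121 117
 103  95 102 109 112 117 115 118 118 118 121 122]
229 [119 118 118 119 119 116 115 105  99 107 118 120 123 120 120 119 118 104
  93  96 106 108 114 118 117 118 119 120 118 119]
237 [119 118 123 123 120 121 117 106  98 111 121 123 122 121 119 119 120 104
  98 106 111 112 119 120 119 119 118 119 121 120]
245 [121 121 122 120 122 120 113 101 106 114 117 121 118 118 118 119 110  97
  96 106 111 117 122 120 119 121 121 118 121 120]
253 [122 121 119 121 121 117 108  83  68  62  63  62  60  66  62  63  68  81
 101 107 115 117 119 119 121 120 119 121 119 123]
261 [121 122 123 119 123 116 104  80  65  63  63  62  64  63  63  64  68  90
 105 111 116 122 123 122 123 124 122 120 123 121]
269 [121 119 120 121 121 116 101  75  68  63  62  62  64  67  63  66  80  94
 108 112 117 122 122 122 121 123 122 124 124 119]
247 [118 120 120 119 118 117 115 117 115 118 119 117] [ 64  64  64  62  67  72  94 109 114 117 119 122 122 124 122 122]
252 [121 119 121 121 117 114 115 120 120 119 120 121] [ 73  72  72  80  81  83  93 108 108 109 113 120 122 122 123 124]
L yaw -2.2756865 at slot y -.263: x 0.42919424
R yaw -2.2984242 at slot y -.263: x 0.5790423
```

Call:
apply_moves(
  moves=[
    [[1, 0.1, 0], -0.075, 1],
    [[1, 0.1, 0], -0.15, 1],
    [[1, 0.1, 0], -0.15, 1],
    [[1, 0.1, 0], -0.15, 1],
    [[1, 0.1, 0], -0.15, 1],
    [[1, 0.1, 0], -0.15, 1],
  ],
)

```text
time: 1.7
tool_pos: [0.5354, 0.0617, 0.2318]
ee_rot: [[-0.172, 0.985, 0.002], [0.985, 0.172, 0.007], [0.007, 0.003, -1.0]]
wrist_force: [0.1, -0.3, 0.6]
width: 1.002
grasp_force: 0.0
```

```bash
python3 -c "
from cell import status;import numpy as np
s=status.get_state();R=s['ee_rot'];print(s['tool_pos'],np.round(R,3).tolist(),(R.T@(np.array([.562,.205,.231])-s['tool_pos']))/.25)"
```

```text
[0.53542165 0.06166859 0.23180082] [[-0.172, 0.985, 0.002], [0.985, 0.172, 0.007], [0.007, 0.003, -1.0]] [0.54650848 0.20318607 0.00768091]
```

Call:
apply_moves(
  moves=[
    [[0.55, 0.2, 0], 0, 1],
    [[0.55, 0.2, 0], 0, 1],
    [[0.55, 0.2, 0], 0, 1],
    [[0.55, 0.2, 0], 0, 1],
    [[0.55, 0.2, 0], 0, 1],
    [[0.55, 0.2, 0], 0, 1],
  ],
)

```text
time: 2.3
tool_pos: [0.5627, 0.1924, 0.231]
ee_rot: [[-0.156, 0.988, -0.001], [0.988, 0.156, -0.002], [-0.001, -0.001, -1.0]]
wrist_force: [-0.8, 0.3, -0.4]
width: 0.997
grasp_force: 0.0
```

```bash
python3 snap.py w2
```

```text
2.3 [0.56268629 0.19243122 0.23101726] [[-0.1558, 0.9878, -0.0006], [0.9878, 0.1558, -0.0016], [-0.0014, -0.0008, -1.0]] [-0.81480162  0.25798138 -0.37613373] 0.9970279546851923
```

View pics/w2.png

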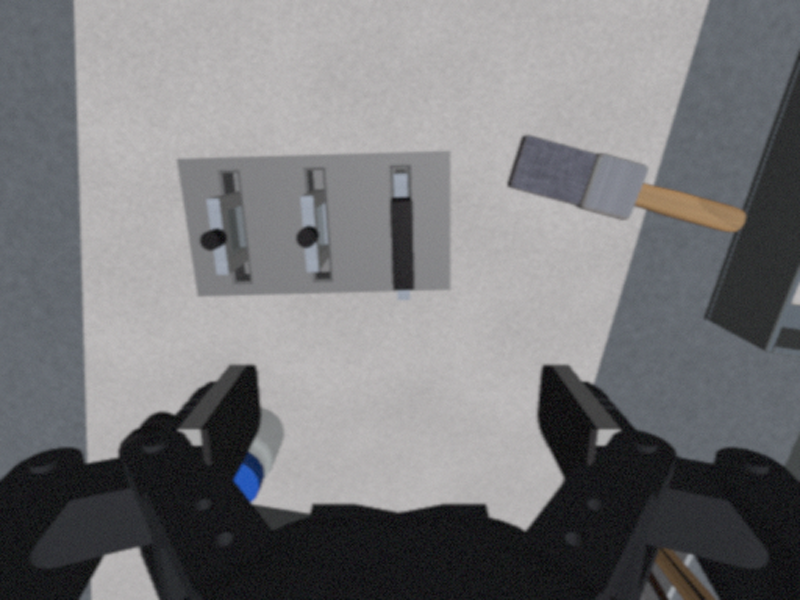

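The bar is the black strip at about (402,243), nearly upright in the image. The small carriers are to its left at (215,238) and (308,236).

```bash
cat > c.py <<'E'
import pickle,numpy as np,cv2,sys;from h import *
s,im=pickle.load(open("w2.pkl","rb"));c=im["color"];g=c.astype(int).sum(2)/3
roi=np.zeros(g.shape,bool);roi[110:195,235:280]=1
m=(roi&(g<60)).astype(np.uint8);cs,_=cv2.findContours(m,cv2.RETR_EXTERNAL,cv2.CHAIN_APPROX_NONE);k=max(cs,key=cv2.contourArea)[:,0]
print(k.min(0),k.max(0))
# top end: near face (bottom of image is lower-y end, seen from +y camera? top z=.12)
P=cast(im,k,.12,s)[:,:2]; r=cv2.minAreaRect(P.astype(np.float32));print("bar top z.12",r)
R=np.array(s["ee_rot"])
b=np.array([*r[0],.12]);print("tool frame to bar",R.T@(b-s["tool_pos"]))
# yaw from rack front edges
gx=np.abs(cv2.Sobel(g.astype(np.float32),cv2.CV_32F,0,1,ksize=3))
E=[(u,185+np.argmax(gx[185:195,u])) for u in range(135,245,5)]
P2=cast(im,E,.035,s);vx,vy,x0,y0=cv2.fitLine(P2[:,:2].astype(np.float32),cv2.DIST_HUBER,0,.01,.01).ravel();print("rack yaw",np.degrees(np.arctan(vy/vx)))
E=[(u,95+np.argmax(gx[95:105,u])) for u in range(125,280,5)]
P2=cast(im,E,.035,s);vx,vy,x0,y0=cv2.fitLine(P2[:,:2].astype(np.float32),cv2.DIST_HUBER,0,.01,.01).ravel();print("rack yaw",np.degrees(np.arctan(vy/vx)))
print("tool yaw",np.degrees(np.arctan2(R[1,1],R[0,1])))
E
python3 c.py
```

```text
[251 126] [263 184]
bar top z.12 ((0.5600752830505371, 0.2154957354068756), (0.010002201423048973, 0.05001692473888397), 10.694551467895508)
tool frame to bar [0.02335009 0.00110294 0.11098278]
rack yaw 10.728917
rack yaw 10.509486
tool yaw 8.962850745850275
```

Call:
apply_moves(
  moves=[
    [[0.093, 0.004, 0.15], -0.0275, 0.5],
    [[0.093, 0.004, 0.25], -0.0275, 0.5],
    [[0.093, 0.004, 0.25], -0.0275, 0.5],
    [[0.093, 0.004, 0.35], -0.0275, 0.5],
    [[0.093, 0.004, 0.45], -0.0275, 0.5],
    [[0.093, 0.004, 0.52], -0.0275, 0.5],
    [[0.093, 0.004, 0.568], -0.0275, 0.5],
    [[0.093, 0.004, 0.568], -0.0275, 0.5],
    [[0.093, 0.004, 0.568], -0.0275, 0.5],
  ],
)

```text
time: 3.25
tool_pos: [0.5611, 0.2164, 0.0903]
ee_rot: [[-0.184, 0.983, 0.002], [0.983, 0.184, 0.0], [0.0, 0.002, -1.0]]
wrist_force: [0.1, -0.2, 0.9]
width: 0.501
grasp_force: 0.0
```

```bash
python3 snap.py w3; python3 - <<'E'
import pickle,numpy as np,cv2;from h import *
s,im=pickle.load(open("w3.pkl","rb"));R=np.array(s["ee_rot"])
b=np.array([.5601,.2155,.089]);print("err tool",R.T@(b-s["tool_pos"]),"yaw",np.degrees(np.arctan2(R[1,1],R[0,1])))
E
```

```text
3.25 [0.56114121 0.21642967 0.09034687] [[-0.1839, 0.9829, 0.0016], [0.9829, 0.1839, 0.0003], [0.0, 0.0016, -1.0]] [ 0.10435617 -0.16543698  0.90225468] 0.5010184793508257
err tool [-0.00072237 -0.00119659  0.00134493] yaw 10.59699895931608
```

View pics/w3.png

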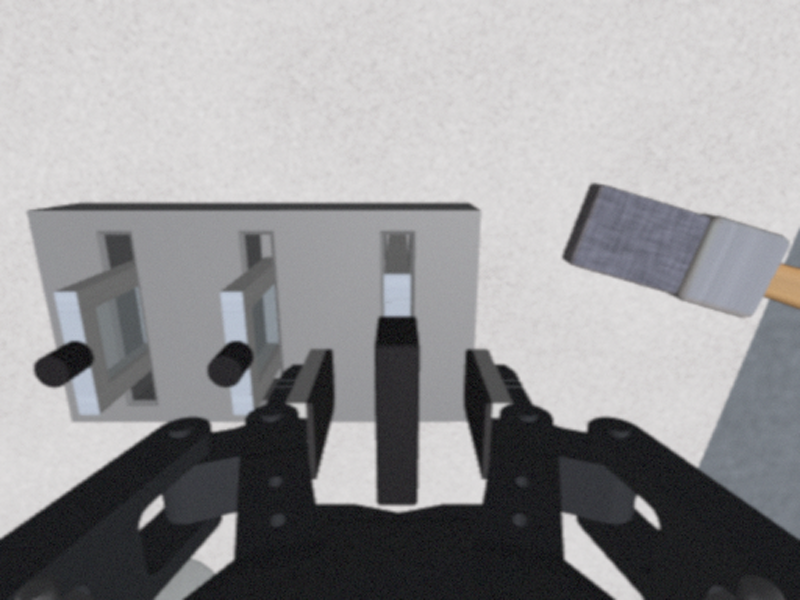

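The bar sits centred between the pads, its near end at about (397,340). Closing on it.

Call:
apply_moves(
  moves=[
    [[0, 0, 0], 0, 0],
    [[0, 0, 0], 0, 0],
    [[0, 0, 0], 0, 0],
    [[0, 0, 0], 0, 0],
    [[0, 0, 0], 0, 0],
    [[0, 0, 0], 0, 0],
    [[0, 0, 0], 0, 0],
    [[0, 0, 0], 0, 0],
  ],
)

```text
time: 4.1
tool_pos: [0.5609, 0.2171, 0.0903]
ee_rot: [[-0.185, 0.983, 0.002], [0.983, 0.185, 0.001], [0.0, 0.002, -1.0]]
wrist_force: [-0.0, 0.1, 6.0]
width: 0.125
grasp_force: 59.5
```

Call:
apply_moves(
  moves=[
    [[0, 0, -0.04], 0, 0],
    [[0, 0, -0.1], 0, 0],
    [[0, 0, -0.16], 0, 0],
    [[0, 0, -0.3], 0, 0],
    [[0, 0, -0.45], 0, 0],
    [[0, 0, -0.6], 0, 0],
    [[0, 0, -0.66], 0, 0],
    [[0, 0, -0.66], 0, 0],
    [[0, 0, -0.66], 0, 0],
  ],
)

```text
time: 5.0
tool_pos: [0.5595, 0.2163, 0.2537]
ee_rot: [[-0.185, 0.983, -0.001], [0.983, 0.185, -0.001], [-0.001, -0.001, -1.0]]
wrist_force: [-0.1, 0.4, -2.0]
width: 0.13
grasp_force: 58.7
```

```bash
python3 snap.py w4; python3 - <<'E'
import pickle,numpy as np
s,im=pickle.load(open("w4.pkl","rb"));R=np.array(s["ee_rot"])
print("to slot",R.T@(np.array([.5041,-.2618,.25])-s["tool_pos"])/.25)
E
```

```text
5.0 [0.55953138 0.21633816 0.25374377] [[-0.1848, 0.9828, -0.0012], [0.9828, 0.1848, -0.0008], [-0.0005, -0.0013, -1.0]] [-0.07673599  0.36330656 -2.03623556] 0.13039474778668353
to slot [-1.83859902 -0.57141761  0.01672085]
```

View pics/w4.png

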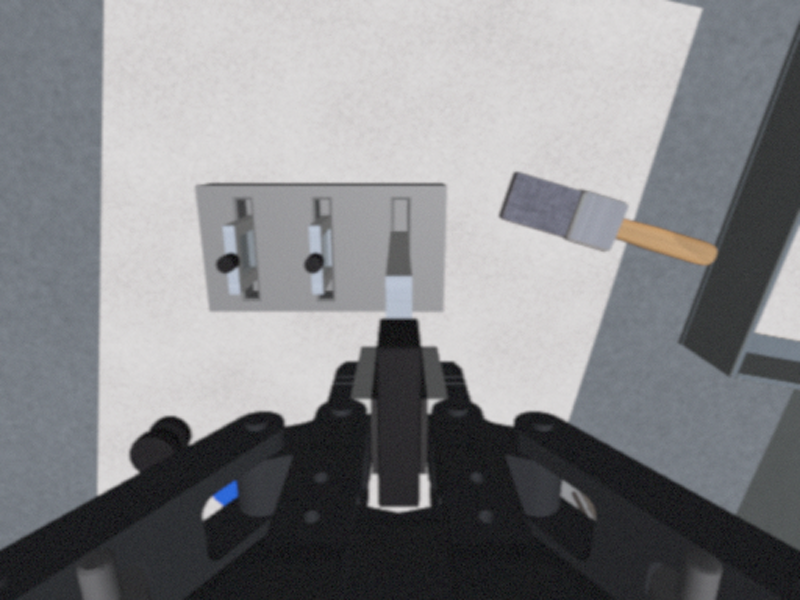

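Call:
apply_moves(
  moves=[
    [[-0.1, -0.03, 0], 0, 0],
    [[-0.25, -0.08, 0], 0.03, 0],
    [[-0.4, -0.13, 0], 0.07, 0],
    [[-0.55, -0.17, 0], 0.12, 0],
    [[-0.7, -0.22, 0], 0.17, 0],
    [[-0.85, -0.27, 0], 0.2, 0],
    [[-0.95, -0.3, 0], 0.215, 0],
    [[-0.98, -0.31, 0], 0.215, 0],
    [[-0.98, -0.31, 0], 0.215, 0],
  ],
)

```text
time: 5.95
tool_pos: [0.5284, -0.0395, 0.2531]
ee_rot: [[0.041, 0.999, -0.003], [0.999, -0.041, -0.0], [-0.0, -0.003, -1.0]]
wrist_force: [-1.1, -0.1, -0.8]
width: 0.134
grasp_force: 58.6
```

```bash
cat > to.py <<'E'
import sys,numpy as np
from cell import status
s=status.get_state();R=s['ee_rot'];t=np.array([float(a) for a in sys.argv[1:4]])
y=np.degrees(np.arctan2(R[1,1],R[0,1]));print(s['tool_pos'],"shift",np.round(R.T@(t-s['tool_pos'])/.25,4),"yaw",y,"spin to -2.29",(y+2.29)/60,"f",np.round(s['wrist_force'],2),np.round(s["moment"],2),np.round(R[:,2],4))
E
python3 to.py .5041 -.2604 .25
```

```text
[ 0.52841256 -0.03947954  0.25312965] shift [-0.8869 -0.0605  0.013 ] yaw -2.3738181670168945 spin to -2.29 -0.0013969694502815747 f [-1.14 -0.1  -0.8 ] [ 0.04 -0.01 -0.03] [-2.6e-03 -2.0e-04 -1.0e+00]
```

Call:
apply_moves(
  moves=[
    [[-0.1, -0.01, 0], 0, 0],
    [[-0.25, -0.02, 0], 0, 0],
    [[-0.4, -0.03, 0], 0, 0],
    [[-0.55, -0.04, 0], 0, 0],
    [[-0.7, -0.05, 0], 0, 0],
    [[-0.8, -0.06, 0], 0, 0],
    [[-0.887, -0.06, 0], 0, 0],
    [[-0.887, -0.06, 0], 0, 0],
    [[-0.887, -0.06, 0], 0, 0],
    [[-0.887, -0.06, 0], 0, 0],
  ],
)

```text
time: 6.95
tool_pos: [0.5065, -0.2564, 0.254]
ee_rot: [[0.035, 0.999, -0.0], [0.999, -0.035, 0.002], [0.002, -0.0, -1.0]]
wrist_force: [0.5, 0.8, -1.8]
width: 0.127
grasp_force: 58.7
```

```bash
python3 to.py .5041 -.2604 .195
```

```text
[ 0.50653956 -0.25642222  0.25396891] shift [-0.0167 -0.0092  0.2358] yaw -2.026184899011842 spin to -2.29 0.004396918349802633 f [ 0.55  0.82 -1.81] [-0.01 -0.05  0.01] [-0.      0.0021 -1.    ]
```

Call:
apply_moves(
  moves=[
    [[-0.0167, -0.009, 0.1], 0.0, 0],
    [[-0.0167, -0.009, 0.2], 0.0, 0],
    [[-0.0167, -0.009, 0.25], 0.0, 0],
    [[-0.0167, -0.009, 0.25], 0.0, 0],
    [[-0.0167, -0.009, 0.25], 0.0, 0],
    [[-0.0167, -0.009, 0.25], 0.0, 0],
  ],
)

```text
time: 7.55
tool_pos: [0.5044, -0.2633, 0.193]
ee_rot: [[0.039, 0.999, 0.002], [0.999, -0.039, -0.001], [-0.001, 0.002, -1.0]]
wrist_force: [0.0, 0.8, -1.7]
width: 0.131
grasp_force: 58.6
```

```bash
python3 to.py .5041 -.2604 .18; python3 snap.py w5; python3 to.py .5041 -.2604 .18; python3 - <<'E'
from cell import viewer
import cv2,pickle
im=viewer.get_image("side");pickle.dump(im,open("s5.pkl","wb"));c=im["color"]
cv2.imwrite("pics/s5.png",cv2.resize(c[180:330,160:310],(600,600),interpolation=cv2.INTER_CUBIC)[:,:,::-1])
E
```

```text
[ 0.50435645 -0.26332219  0.19297386] shift [ 0.0117 -0.0016  0.0519] yaw -2.216173672356546 spin to -2.29 0.0012304387940575681 f [ 0.01  0.82 -1.69] [-0.    0.01  0.01] [ 2.4e-03 -7.0e-04 -1.0e+00]
7.55 [ 0.50435645 -0.26332219  0.19297386] [[0.0387, 0.9992, 0.0024], [0.9993, -0.0387, -0.0007], [-0.0006, 0.0024, -1.0]] [ 0.00584907  0.81500482 -1.69116711] 0.1305495132861988
[ 0.50424097 -0.26344346  0.19299419] shift [ 0.0122 -0.0012  0.052 ] yaw -2.230156429359539 spin to -2.29 0.000997392844007683 f [-1.07  0.63 -1.49] [-0.04  0.02 -0.01] [ 2.4e-03 -8.0e-04 -1.0e+00]
```

View pics/w5.png

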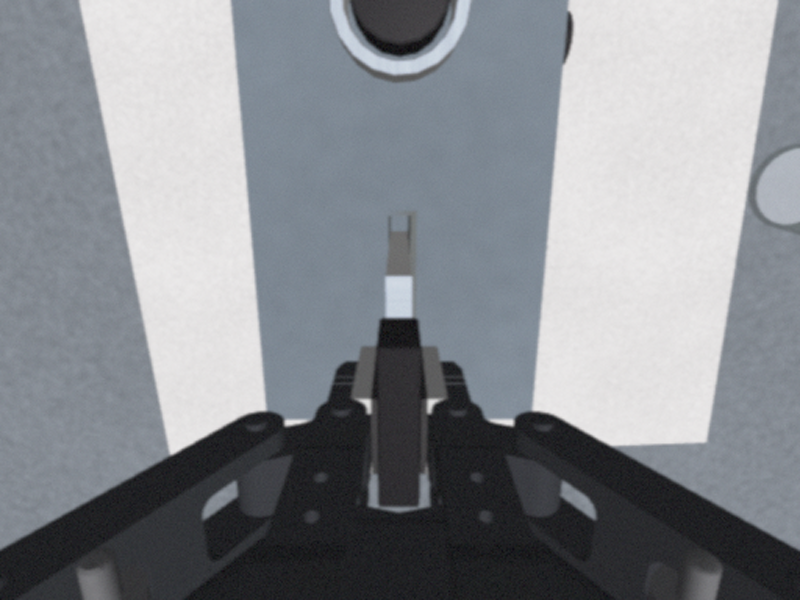

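View pics/s5.png

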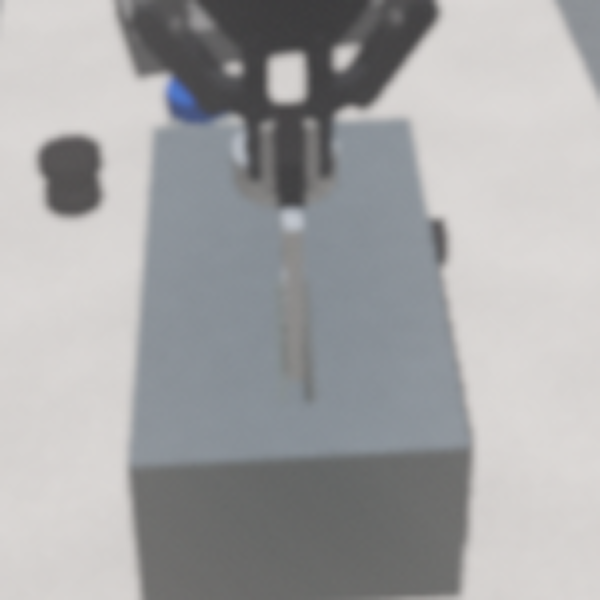

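Carrier hangs just above the slot. In the wrist view the frame's lower edge is at about (400,232) and the slot's far end at (402,211). I'll check the offset by casting both.

```bash
python3 - <<'E'
import pickle,numpy as np;from h import *
s,im=pickle.load(open("w5.pkl","rb"));g=im["color"].astype(int).sum(2)/3;f=.64
print("slot end, col 252..262 rows 128..152");
for c in (252,255,258):print(c,g[128:182,c].astype(int))
for r in (138,142,146,152,160):print(r,g[r,240:274].astype(int))
a=cast(im,[(401.5*f,211*f)],.1,s)[0];b=cast(im,[(400*f,232*f)],s["tool_pos"][2]-.0803,s)[0]
print(a,b,a-b)
E
```

```text
slot end, col 252..262 rows 128..152
252 [137 135 135 134 138 134 137 133 132 133 134 135 134 136 134 137 134 138
 135 132 114 108 108 108 109 110 108 107 108 109 107 110 112 110 111 105
 111 109 106 108 104 108 107 106 108 109 106 118 152 197 213 214 216 217]
255 [138 137 136 134 136 134 133 133 131 131 133 133 133 134 136 133 135 134
 132 128 114 110 109 111 107 110 107 110 110 108 112 109 111 109 112 109
 109 111 108 108 108 107 110 108 108 107 108 119 153 200 213 214 217 217]
258 [136 137 136 136 136 138 134 129 127 129 136 136 136 135 134 135 135 136
 134 128 115 109 108 108 108 108 108 111 108 112 108 108 113 110 111 109
 110 107 108 107 110 111 108 109 109 108 107 116 155 200 213 214 215 216]
138 [135 136 134 136 135 137 135 132 125 116 126 129 134 133 135 133 132 134
 136 131 121 106 101 112 119 121 127 131 136 136 136 135 138 136]
142 [135 136 135 135 134 135 135 131 119 107 121 131 134 135 133 136 136 136
 134 133 123 100  94 110 119 121 126 133 135 134 136 135 135 137]
146 [136 135 132 133 133 137 134 130 119 105 117 130 135 134 134 132 131 135
 134 131 118  97  94 110 120 122 129 133 136 135 135 134 136 135]
152 [134 136 132 135 135 136 135 131 119 105 106 108 109 110 108 107 111 111
 108 110  96  85  97 117 122 122 127 131 133 133 135 134 135 134]
160 [134 135 135 138 136 136 135 132 122 116 109 110 112 111 108 111 108 108
 113 110 106 105 108 115 119 121 129 132 135 134 135 132 133 135]
[ 0.50703571 -0.22045494  0.1       ] [ 0.50590365 -0.22886009  0.11267386] [ 0.00113206  0.00840516 -0.01267386]
```

```bash
python3 - <<'E'
import pickle,numpy as np;from h import *
s,im=pickle.load(open("w1.pkl","rb"))
a=cast(im,[(251,199.5),(248.,272),(244,237),(253.8,237)],.1,s);print(a.round(4),np.linalg.norm(a[0]-a[1]),a[:2].mean(0),a[2:].mean(0),np.linalg.norm(a[2]-a[3]))
s,im=pickle.load(open("w5.pkl","rb"));a=cast(im,[(255,135.5),(249,142),(262,142)],.1,s);print(a.round(4))
b=cast(im,[(249.5,150),(261,150),(255,148)],s["tool_pos"][2]-.0803,s);print(b.round(4),b[:2].mean(0))
E
```

```text
[[ 0.5065 -0.2209  0.1   ]
 [ 0.5034 -0.2998  0.1   ]
 [ 0.4995 -0.2603  0.1   ]
 [ 0.5093 -0.2603  0.1   ]] 0.0789058615825132 [ 0.50496627 -0.26034503  0.1       ] [ 0.5044235  -0.26028186  0.1       ] 0.009748449742263098
[[ 0.5055 -0.2208  0.1   ]
 [ 0.5006 -0.2256  0.1   ]
 [ 0.5108 -0.226   0.1   ]]
[[ 0.501  -0.2298  0.1127]
 [ 0.5096 -0.2301  0.1127]
 [ 0.5052 -0.2285  0.1127]] [ 0.50530253 -0.22997578  0.11267386]
```

```bash
python3 - <<'E'
import pickle,numpy as np;from h import *
for t in("w4","w5"):
    s,im=pickle.load(open(t+".pkl","rb"));R=np.array(s["ee_rot"]);g=im["color"].astype(int).sum(2)/3;z=s["tool_pos"][2]-.0803
    col=g[:,255];tr=176 if t=="w5" else 176.5
    print(t,col[170:182].astype(int),col[198:212].astype(int))
    for n,v,h in(("top",176,.086),("bot",148,0.),("barlow",204.3,.086),("barhigh",222,.11)):
        print(n,R.T@(cast(im,[(255,v)],z+h,s)[0]-s["tool_pos"]))
E
```

```text
w4 [ 93  93  93  93  94 100 134 179 193 194 198 196] [190 192 190 190 180 146  78  26  24  12  15  14  27  25]
top [ 0.03559492 -0.00054322 -0.0057185 ]
bot [ 0.03504637 -0.0005726   0.08028193]
barlow [ 0.02155126 -0.00054682 -0.00571091]
barhigh [ 0.02259962 -0.00053839 -0.02971151]
w5 [110 108 108 107 108 119 153 200 213 214 217 217] [208 209 209 210 195 135  62  25  21  26  27  26  31  27]
top [ 0.03545977 -0.0006928  -0.00572385]
bot [ 0.03490563 -0.00072218  0.08027669]
barlow [ 0.02141545 -0.00069641 -0.00571508]
barhigh [ 0.02246534 -0.00068797 -0.02971579]
```

Call:
apply_moves(
  moves=[
    [[0.0248, 0.003, 0], 0.001, 0],
    [[0.0248, 0.003, 0], 0.001, 0],
    [[0.0248, 0.003, 0], 0.001, 0],
    [[0.0248, 0.003, 0.02], 0.001, 0],
    [[0.0248, 0.003, 0.04], 0.001, 0],
    [[0.0248, 0.003, 0.06], 0.001, 0],
    [[0.0248, 0.003, 0.08], 0.001, 0],
    [[0.0248, 0.003, 0.1], 0.001, 0],
    [[0.0248, 0.003, 0.1], 0.001, 0],
    [[0.0248, 0.003, 0.1], 0.001, 0],
  ],
)

```text
time: 8.65
tool_pos: [0.5038, -0.2577, 0.1663]
ee_rot: [[0.041, 0.999, -0.001], [0.999, -0.041, -0.0], [-0.0, -0.001, -1.0]]
wrist_force: [0.3, -2.0, -2.3]
width: 0.131
grasp_force: 58.9
```

```bash
python3 to.py .505 -.2573 .1203
```

```text
[ 0.50375955 -0.25770931  0.16628446] shift [0.0019 0.0051 0.1839] yaw -2.324575850747591 spin to -2.29 -0.000576264179126514 f [ 0.31 -2.   -2.3 ] [-0.77  0.08 -0.04] [-1.1e-03 -3.0e-04 -1.0e+00]
```

Call:
apply_moves(
  moves=[
    [[-0.004, 0.001, 0.01], 0, 0],
    [[-0.004, 0.001, 0.03], 0, 0],
    [[-0.004, 0.001, 0.05], 0, 0],
    [[-0.004, 0.001, 0.07], 0, 0],
    [[-0.004, 0.001, 0.09], 0, 0],
    [[-0.004, 0.001, 0.11], 0, 0],
    [[-0.004, 0.001, 0.13], 0, 0],
    [[-0.004, 0.001, 0.15], 0, 0],
    [[-0.004, 0.001, 0.16], 0, 0],
    [[-0.004, 0.001, 0.16], 0, 0],
  ],
)

```text
time: 9.65
tool_pos: [0.5042, -0.2581, 0.1263]
ee_rot: [[0.04, 0.999, -0.001], [0.999, -0.04, 0.0], [0.0, -0.001, -1.0]]
wrist_force: [0.3, -0.6, -1.6]
width: 0.128
grasp_force: 59.1
```

```bash
python3 to.py .505 -.2573 .1203
```

```text
[ 0.50421163 -0.25814316  0.12632106] shift [0.0035 0.003  0.0241] yaw -2.305703585281385 spin to -2.29 -0.0002617264213564156 f [ 0.32 -0.63 -1.6 ] [-0.3   0.06 -0.03] [-7.e-04  3.e-04 -1.e+00]
```

Call:
apply_moves(
  moves=[
    [[-0.001, 0, 0.01], 0, 0],
    [[-0.001, 0, 0.018], 0, 0],
    [[-0.001, 0, 0.024], 0, 0],
    [[-0.001, 0, 0.026], 0, 0],
    [[-0.001, 0, 0.026], 0, 0],
  ],
)

```text
time: 10.15
tool_pos: [0.5045, -0.2583, 0.1203]
ee_rot: [[0.04, 0.999, 0.0], [0.999, -0.04, 0.0], [0.0, 0.0, -1.0]]
wrist_force: [1.2, 0.1, -1.2]
width: 0.134
grasp_force: 59.2
```

Call:
apply_moves(
  moves=[
    [[0, 0, 0.004], 0, 0],
    [[0, 0, 0.006], 0, 0],
    [[0, 0, 0.006], 0, 0],
  ],
)

```text
time: 10.45
tool_pos: [0.5047, -0.2584, 0.1202]
ee_rot: [[0.04, 0.999, 0.001], [0.999, -0.04, -0.0], [-0.0, 0.001, -1.0]]
wrist_force: [-1.7, 1.6, 10.0]
width: 0.133
grasp_force: 61.0
```

Bottomed out, with a 10 N reaction. Now releasing and rising.

Call:
apply_moves(
  moves=[
    [[0, 0, -0.004], 0, 0.05],
    [[0, 0, -0.004], 0, 0.4],
    [[0, 0, -0.004], 0, 0.5],
    [[0, 0, -0.004], 0, 0.5],
    [[0, 0, -0.004], 0, 0.5],
    [[0, 0, -0.004], 0, 0.5],
    [[0, 0, -0.1], 0, 0.5],
    [[0, 0, -0.25], 0, 0.5],
    [[0, 0, -0.4], 0, 0.5],
    [[0, 0, -0.4], 0, 0.5],
    [[0, 0, -0.4], 0, 0.5],
  ],
)

```text
time: 11.55
tool_pos: [0.5047, -0.2587, 0.2195]
ee_rot: [[0.04, 0.999, 0.002], [0.999, -0.04, -0.001], [-0.001, 0.002, -1.0]]
wrist_force: [-0.0, -0.4, 0.6]
width: 0.498
grasp_force: 0.0
```

```bash
python3 snap.py w6; python3 to.py .5095 -.132 .2
```

```text
11.55 [ 0.50473437 -0.25869885  0.21945072] [[0.0404, 0.9992, 0.0016], [0.9992, -0.0404, -0.0008], [-0.0007, 0.0016, -1.0]] [-0.02462504 -0.38473867  0.55189674] 0.49813102644973234
[ 0.50390795 -0.25835506  0.21832979] shift [0.5059 0.002  0.0734] yaw -2.3119295903563506 spin to -2.29 -0.00036549317260584264 f [-0.26 -1.18 -0.32] [-0.05 -0.03  0.08] [-9.e-04  3.e-04 -1.e+00]
```

View pics/w6.png

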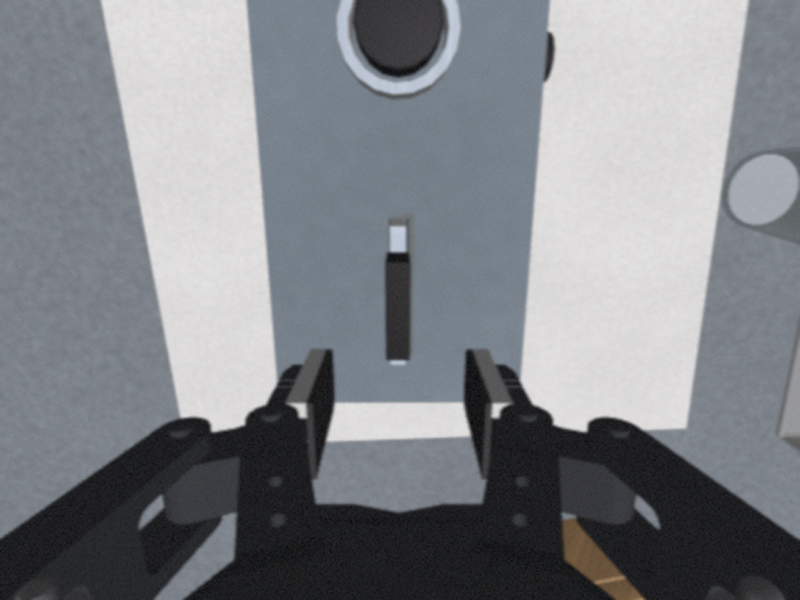

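Wrist view: the carrier stands in the slot with only its bar and top edge showing, at about (398,300). Moving to the key with the fingers shut.

Call:
apply_moves(
  moves=[
    [[0.1, 0, 0], 0, 0],
    [[0.3, 0, 0], 0, 0],
    [[0.5, 0.002, 0], 0, 0],
    [[0.506, 0.002, 0], 0, 0],
    [[0.506, 0.002, 0.1], 0, 0],
    [[0.506, 0.002, 0.18], 0, 0],
    [[0.506, 0.002, 0.22], 0, 0],
    [[0.506, 0.002, 0.22], 0, 0],
    [[0.506, 0.002, 0.22], 0, 0],
  ],
)

```text
time: 12.5
tool_pos: [0.51, -0.1323, 0.1636]
ee_rot: [[0.04, 0.999, -0.001], [0.999, -0.04, 0.0], [0.0, -0.001, -1.0]]
wrist_force: [-0.1, 0.0, -0.4]
width: -0.003
grasp_force: 0.0
```

```bash
python3 to.py .5095 -.132 .137
```

```text
[ 0.50999559 -0.13225378  0.1636456 ] shift [ 0.0009 -0.002   0.1066] yaw -2.3199491920080755 spin to -2.29 -0.0004991532001345907 f [-0.1   0.01 -0.4 ] [ 0.01 -0.01 -0.04] [-5.e-04  2.e-04 -1.e+00]
```

Call:
apply_moves(
  moves=[
    [[0, 0, 0.05], 0, 0],
    [[0, 0, 0.09], 0, 0],
    [[0, 0, 0.115], 0, 0],
    [[0, 0, 0.125], 0, 0],
    [[0, 0, 0.13], 0, 0],
    [[0, 0, 0.13], 0, 0],
    [[0, 0, 0.13], 0, 0],
  ],
)

```text
time: 13.2
tool_pos: [0.51, -0.1322, 0.1317]
ee_rot: [[0.04, 0.999, 0.0], [0.999, -0.04, -0.0], [-0.0, 0.0, -1.0]]
wrist_force: [-1.9, 0.1, 3.7]
width: 0.001
grasp_force: 1.9
```

Call:
apply_moves(
  moves=[
    [[0, 0, 0.008], 0, 0],
    [[0, 0, 0.016], 0, 0],
    [[0, 0, 0.024], 0, 0],
    [[0, 0, 0.032], 0, 0],
    [[0, 0, 0.038], 0, 0],
    [[0, 0, 0.038], 0, 0],
    [[0, 0, 0.038], 0, 0],
    [[0, 0, 0.038], 0, 0],
  ],
)

```text
time: 14.0
tool_pos: [0.51, -0.1322, 0.1222]
ee_rot: [[0.04, 0.999, 0.0], [0.999, -0.04, -0.0], [-0.0, 0.0, -1.0]]
wrist_force: [-2.2, 0.4, 8.5]
width: -0.001
grasp_force: 4.2
```

Call:
apply_moves(
  moves=[
    [[0, 0, 0], 0, 0],
    [[0, 0, 0], 0, 0],
    [[0, 0, 0], 0, 0],
    [[0, 0, 0], 0, 0],
    [[0, 0, 0], 0, 0],
  ],
)

```text
time: 14.5
tool_pos: [0.51, -0.1322, 0.1222]
ee_rot: [[0.04, 0.999, 0.0], [0.999, -0.04, -0.0], [-0.0, 0.0, -1.0]]
wrist_force: [-1.6, -0.6, 8.7]
width: -0.001
grasp_force: 4.2
```

```bash
python3 -c "
from cell import viewer
import cv2
c=viewer.get_image('side')['color'];cv2.imwrite('pics/s7.png',cv2.resize(c[180:330,160:310],(600,600),interpolation=cv2.INTER_CUBIC)[:,:,::-1])"; python3 to.py .51 -.132 .122
```

```text
[ 0.51003311 -0.1321929   0.12224016] shift [ 0.0008 -0.0002  0.001 ] yaw -2.3115468692209187 spin to -2.29 -0.0003591144870153107 f [-1.33  0.23  8.16] [0.01 0.51 0.06] [ 3.e-04 -2.e-04 -1.e+00]
```

View pics/s7.png

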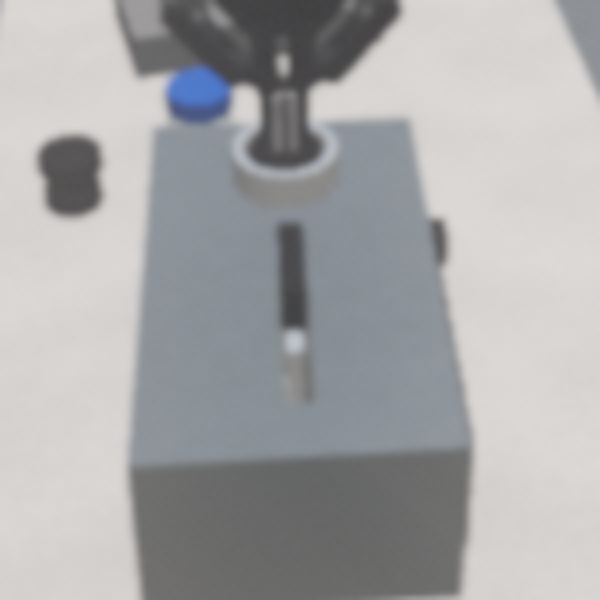

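The side view shows the carrier upright in the slot, bar at about (292,275), and the fingers holding the key level with its collar at about (286,155). Handing in.

```bash
python3 -c "
from cell import bot;print(bot.finish_job())"
```

```text
the job is handed in; nothing more can be done
None
```

The job is handed in at about 14.5 s: the large carrier is home and released in the viewer's slot, and the fingers still hold the lamp key flush with its collar (about 11.8 mm of travel, 8–9 N), though the interface returned no verdict.

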